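Enable the soap wrapper with its key

ROBOT

A 6-joint arm with a two-finger parallel gripper is mounted at the origin on the work surface. World frame = base frame: x ahead of the robot, y to its left, z up, the work surface at z = 0. Lengths are in m, angles in rad, forces in N, time in s.
With the tool pointing down it reaches from about 0.375 to 0.975 m from the base axis. Payload 3.8 kg.
Tool frame: the origin (TCP) lies at the very end of the fingers, on their centre line; the grasp point (between the pads) lies 19 mm behind it; z points along the fingers, y is the line along which they close (so a half turn about z gives the same grasp; the last joint's range is limited). The gripper opens to 85 mm and grips with 20 to 120 N. Pads are 22 mm wide; open, the fingers measure 114 mm over their backs; the gripper's body (76 mm by 85 mm) begins 54 mm behind the grasp point. The pads swing forward as they close: fully open they stand 13 mm farther back than shut.
Start: joints at [1.121, 0.264, 1.604, -0, 1.274, -0.037], TCP at [0.271, 0.618, 0.231] pointing down, gripper open.
Joint ranges: [-2.63, 2.63], [-0.94, 2.18], [0.31, 2.57], [-1.31, 4.45], [0, 2.66], [-2.55, 2.55]. Speed limits (rad/s): [2.57, 2.57, 3.14, 3.14, 3.14, 3.14].

INTERFACE

Orientations are given as a rotation vector (axis times angle).
In Python, from workcell import bot, vision gives the robot as it stands. The module is installed in compiled form; this text tells all that it offers.
- The arm moves only by the tool play_rows, never from a script. Its argument "moves" is a list that holds one entry, the list of rows, each a list of 7 numbers: the turn, a rotation vector about the tool's x, y, z as a fraction of full scale, then the shift along the tool's x, y, z as a fraction of full scale, then the finger opening in mm, from 0 to 85.4. In form: [[[ax, ay, az, x, y, z, jaw], ...]]. A call has 1 to 5 rows; each row shifts and turns the commanded pose from where the row before left it, along the tool's axes as they then stand; what a row does not reach is not made up. Full scale, the value 1, is 0.1 m for a shift and 0.5 rad for a turn. A row lasts 1/12 s, in which the tool goes at most 41.7 mm and 7.16 degrees, less where a joint would pass 70% of its speed; a pose out of reach is approached as far as the arm can. A call with a number of a shift or a turn outside -1 to 1 is refused whole. A call with a gripper value outside its range is refused whole. The fingers move at their own pace and stop on an object; "newtons" is the grip in N (left out, the last holds). Time passes only in rows, so rows that do not move let the fingers close. It gives the time, the measured TCP pose, the force, the opening and the grip force at its end, in the units of the state.
- bot.read_state(): the state, without advancing time (a new reading comes with each control period).
- vision.read_camera(name): name is "side" or "top" or "wrist"; returns a dict with "image" (384x512x3 uint8, red, green, blue), "depth" (384x512 float32, m along the optical axis (not along the pixel's ray), 0 where there is no reading), "K" (3x3 intrinsics, pixels), "R" (3x3) and "t" (3): a world point X has camera coordinates R X + t. Camera axes: x right, y down, z forward; pixel columns grow to the right and rows downward; lengths in m; the calibration is good to about 2 mm. A picture is of the moment at which its call begins.
- bot.finish_job(): hands the job in; it is judged then, once.
The state is a dict: "time": time; "q": joint angles; "joint_vel": joint speeds; "joint_torque": joint torques, N m; "tool_pos": TCP position; "tcp_rot": TCP orientation; "wrist_force": force on the tool from outside, world axes, zero at the start; "torque": the same for the moment, N m; "width": opening from 0.0 (shut) to 1.0 (fully open); "grip_force": force on a finger pad.
Only numpy, scipy, OpenCV 4.12 (cv2) and the standard library are available. Lean on these libraries where they do the work, as an engineer would, in place of code of your own. Each camera call takes 0.05 s, during which the arm holds its last target. There are 200 camera calls.

TASK

Take the key with the rectangular bow out of the keeper block, push it fully home in the key switch on top of the grey control box, and then turn it clockwise (seen from above) as far as it goes, to enable the wrapping machine. Leave the key in the switch, and leave the round-bow key standing in its place in the keeper.

Things in the scene. Friction and masses are not known exactly. Their poses are not given: they have to be found in the camera images.
- key: The key to use, upright in one of the keeper's slots. Origin: middle of the blade's lower end; z up. Flat steel blade 26 mm long, 18 mm wide (y), 6 mm thick (x), lowest 4 mm narrowed to 14 x 3; fits either way round. Round collar 26 mm across at z 26 to 32 mm, then a neck, then a rectangular black bow (grip), 40 mm wide (y), 12 mm thick (x), z 36 to 80 mm. 50 to 100 g.
- key_shoulder (a point): Centre of the underside of the rectangular-bow key's collar, 26 mm above the blade's lower end, same axes as the key. The collar rests on the face of the keeper or of the switch when the key is fully in.
- round_key: The other key, not to be used: same steel blade and collar, but its black bow is a round disc 44 mm in diameter and 12 mm thick (thin along x), centred 58 mm above the origin at the blade's lower end. It stands in the other slot of the keeper.
- keeper: Fixed wooden block 60 (x) x 170 (y) x 40 mm (z), origin at the centre of its underside. Two slots 8 mm (x) x 20 mm (y), 32 mm deep, in its top at y = -42 and +42 mm; either key may be in either slot. May stand on the left or on the right.
- control_box: Fixed grey control box 150 (x) x 120 (y) x 80 mm (z), origin at the centre of its underside. The key switch is in its top, 25 mm towards its -x side from the centre; two low round caps (8 mm high) are at x = +45 mm. May stand on the left or on the right.
- switch_mouth (a point): Centre of the key slot at the face of the switch's brass cylinder, level with the box's top (80 mm up). Turns with the cylinder: z up, slot 20 mm along y, 8 mm along x (1 mm play each side of the blade, 0.1 rad in turning), edges bevelled 1.5 mm, 34 mm deep. The steel rim around it, 31 mm inside and 50 mm outside diameter, rises 3 mm.
- switch (a joint): Angle of the switch cylinder in the box, rad, growing clockwise seen from above; at 0 the slot lies along the box's y axis. Starts between 0 and 0.3, ends at a stop at 1.35; stays where it is left.
There are look-alikes about, which are no part of the job. Leave any blue or yellow look-alike of the key alone.

How it is judged:
By the outcome, as a careful person would: the job done as asked, in the order asked, and still so for the second after the job is handed in, with the robot touching nothing.
It also fails if it takes over 46 s, if anything falls off the work surface, if the arm or the gripper's body presses on something with over 40 N, if the wrist force passes 120 N, or if a joint passes its speed limit or range.

## Working session

There is one attempt and no reset: what is moved stays moved. The work goes in short steps, Python scripts to look and compute and a tool call to move; the robot and the scene stay as the last step left them, time stands still between calls to the robot, and variables do not carry over. Pictures are saved under pics/ and viewed, at most 13 in all, crops included, and the job is handed in when it is done.

Besides the shell and the picture viewer there is one more tool, called after ">>>" as name([rows], argument=value, ...), one row to a line, values as JSON. play_rows: Moves the arm, as the interface text tells. Its arguments: {"type":"object","properties":{"moves":{"type":"array","items":{"type":"array","items":{"type":"array","items":{"type":"number"}}}},"newtons":{"type":"number"}},"required":["moves"]}

```bash
mkdir -p pics
cat > h.py <<'E'
import numpy as np, cv2, pickle
from workcell import bot, vision
def snap(n, tag):
    c=vision.read_camera(n); cv2.imwrite(f'pics/{tag}.png', c['image'][:,:,::-1]); pickle.dump(c,open(f'{tag}.pkl','wb')); return c
def cloud(c):
    d=c['depth']; v,u=np.indices(d.shape); K=c['K']
    P=np.stack([(u-K[0,2])/K[0,0]*d,(v-K[1,2])/K[1,1]*d,d],-1)
    return (P-c['t'])@c['R']   # R^T (P-t)
E
python3 - <<'E'
from h import *
for n in ['top','side']:
    c=snap(n,n+'0'); print(n,c['K'][0,0],(-c['R'].T@c['t']).round(3))
import cv2
s=bot.read_state(); print(s['time'],s['tool_pos'],s['tcp_rot'],s['wrist_force'],s['width'])
E
```

```text
top 366.70059879943926 [ 0.448 -0.002  0.721]
side 421.6187231134382 [0.169 0.517 0.565]
0.1 [0.27050871 0.61768548 0.23005697] [-0.64374748 -3.0744239   0.00318013] [ 0.09789559 -0.47066323  0.00107505] 0.9956848198942034
```

View pics/top0.png

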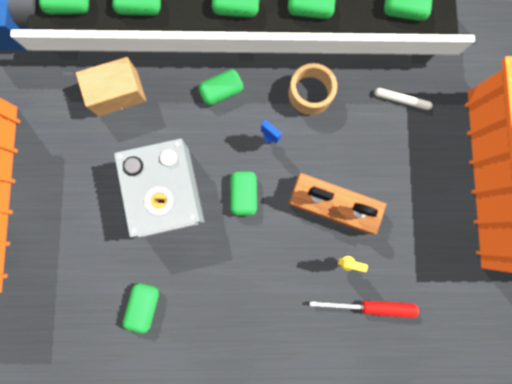

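View pics/side0.png

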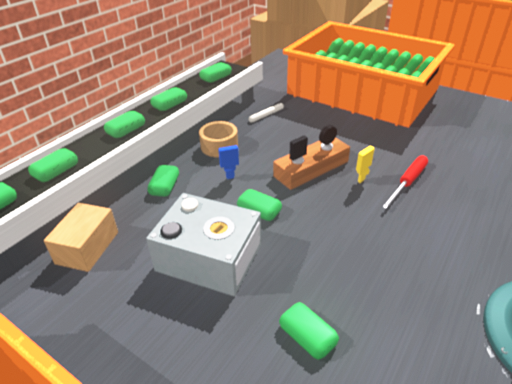

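The top view shows the control box at about (160,190) with its switch at (160,201), and the keeper at (337,204). The keys are at (321,193) and (366,210). The side view shows that the rectangular bow is the one nearer the box, at (299,148); the round one is at (328,137).

Run:
```python
from h import *
from scipy.spatial import cKDTree
P={n:cloud(pickle.load(open(n+'0.pkl','rb'))) for n in['top','side']}
I={n:pickle.load(open(n+'0.pkl','rb'))['image'].astype(int) for n in P}
def rect(n,m,lab):
    q=P[n][m]
    r=cv2.minAreaRect((q[:,:2]*1000).astype(np.float32)); print(n,lab,len(q),'c',np.round(r[0],1),'size',np.round(r[1],1),'ang',round(r[2],2),'z',np.percentile(q[:,2],[5,50,95]).round(4),'mean',q[:,:2].mean(0).round(4))
def box(n,u0,u1,v0,v1):
    m=np.zeros((384,512),bool); m[v0:v1,u0:u1]=1; return m
n='top';Z=P[n][:,:,2];img=I[n]
print('table',np.median(Z[230:290,220:280]))
rect(n,box(n,105,215,130,245)&(abs(Z-.08)<.006),'boxtop')
rect(n,box(n,280,395,165,245)&(abs(Z-.04)<.005),'keepertop')
dark=img.max(2)<60
for lab,b in (('keyA',(305,338,180,206)),('keyB',(350,382,198,222))):
    rect(n,box(n,*b)&dark&(Z>.07),lab)
# switch rim & yellow slot
c=img
yel=(c[:,:,0]-c[:,:,2]>70)&box(n,140,180,180,220); rect(n,yel,'brass')
wh=(c.min(2)>200)&box(n,140,180,180,222); rect(n,wh,'rim')
n='side';Z=P[n][:,:,2];img=I[n];dark=img.max(2)<60
rect(n,box(n,140,265,190,290)&(abs(Z-.08)<.004),'boxtop')
rect(n,box(n,286,310,132,162)&dark&(Z>.05),'keyA')
rect(n,box(n,316,340,122,152)&dark&(Z>.05),'keyB')
a=cv2.resize(I['top'][170:232,130:190].astype(np.uint8)[:,:,::-1],None,fx=6,fy=6,interpolation=cv2.INTER_CUBIC)
b=cv2.resize(I['top'][170:232,285:390].astype(np.uint8)[:,:,::-1],None,fx=4,fy=6,interpolation=cv2.INTER_CUBIC)
cv2.imwrite('pics/crop.png',np.hstack([a,b]))
```

```text
table 0.00014310887076212107
top boxtop 5491 c [529.8 158.4] size [150.5 120.7] ang 12.9 z [0.0781 0.0801 0.0832] mean [0.5257 0.157 ]
top keepertop 2353 c [ 504.3 -171.4] size [170.5  60.8] ang 70.04 z [0.0385 0.0404 0.0423] mean [ 0.5033 -0.1695]
top keyA 72 c [490.  -68.2] size [ 26.5 155. ] ang 22.55 z [0.0735 0.0893 0.0953] mean [ 0.5134 -0.1253]
top keyB 101 c [ 488.4 -207.9] size [36.4  8. ] ang 68.83 z [0.0733 0.0882 0.0932] mean [ 0.4884 -0.2041]
top brass 184 c [485.1  80. ] size [177.4  26.7] ang 74.19 z [0.0481 0.0792 0.0819] mean [0.5055 0.1528]
top rim 1470 c [498.1  91.4] size [196.3  78.4] ang 83.51 z [0.0783 0.0804 0.0839] mean [0.5044 0.1498]
side boxtop 4280 c [528.9 155.9] size [151.5 122.5] ang 13.11 z [0.0793 0.0811 0.083 ] mean [0.5201 0.1601]
side keyA 238 c [352.2 191.7] size [ 31.8 746.6] ang 26.88 z [0.0573 0.0751 0.0922] mean [ 0.5111 -0.1229]
side keyB 185 c [338.8 149.1] size [ 33.2 810.1] ang 22.36 z [0.0607 0.0755 0.0901] mean [ 0.4819 -0.2002]
```

View pics/crop.png

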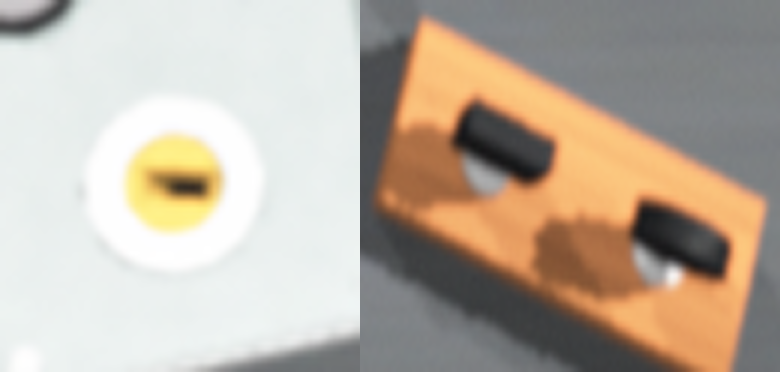

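Box and keeper sizes match (150.5×120.7 and 170.5×60.8, top heights 0.080 and 0.040). The crop shows the switch slot tilted slightly clockwise and the rectangular bow in the left slot of the keeper. I'll fly over the switch and look with the wrist camera on the way.

```bash
cat >> h.py <<'E'
from scipy.spatial.transform import Rotation as Ro
def psi(R): return np.degrees(np.arctan2(R[1,1],R[0,1]))
def plan(p,heading,jaw,pos=None,rot=None,n=None):
    """rows to TCP p, tool straight down, tool y at heading deg"""
    s=bot.read_state()
    pos=np.array(s['tool_pos'] if pos is None else pos); R=Ro.from_rotvec(s['tcp_rot'] if rot is None else rot)
    h=np.radians(heading); y=np.array([np.cos(h),np.sin(h),0]); z=np.array([0,0,-1.]); T=Ro.from_matrix(np.c_[np.cross(y,z),y,z])
    p=np.array(p); rv=(R.inv()*T).as_rotvec()
    n=n or int(np.ceil(max(np.linalg.norm(p-pos)/.040,np.linalg.norm(rv)/.122,1)))
    d=(p-pos)/n; rows=[]
    for i in range(n):
        t=(R.inv().apply(pos*0+ (d*(i+1)+s0 if False else d)))
        row=np.r_[rv/n/.5,t/.1].round(3); rows.append(row.tolist()+[jaw])
        R=R*Ro.from_rotvec(row[:3]*.5)
    for k in range(0,n,5): print(rows[k:k+5])
    return T.as_rotvec()
def show():
    s=bot.read_state(); R=Ro.from_rotvec(s['tcp_rot']).as_matrix()
    print('t',round(s['time'],2),'p',np.round(s['tool_pos'],4),'psi',round(psi(R),2),'z',R[:,2].round(3),'F',np.round(s['wrist_force'],2),'M',np.round(s['torque'],2),'w',round(s['width'],3),'g',s['grip_force'],'q6',round(s['q'][5],2))
E
sed -i 's/pos\*0+ (d\*(i+1)+s0 if False else d)/d/' h.py
python3 -c "
from h import *
show(); plan([.46,.152,.25],-4,60)"
```

```text
t 0.1 p [0.2705 0.6177 0.2301] psi 66.35 z [-0.001 -0.002 -1.   ] F [ 0.1  -0.47  0.  ] M [ 0.05 -0.04 -0.01] w 0.996 g 0.0 q6 -0.04
[[-0.0, 0.0, 0.189, -0.277, -0.27, -0.015, 60], [-0.0, 0.0, 0.189, -0.301, -0.242, -0.015, 60], [-0.0, 0.0, 0.189, -0.323, -0.213, -0.015, 60], [-0.0, 0.0, 0.189, -0.342, -0.181, -0.015, 60], [-0.0, 0.0, 0.189, -0.357, -0.148, -0.015, 60]]
[[-0.0, 0.0, 0.189, -0.37, -0.114, -0.015, 60], [-0.0, 0.0, 0.189, -0.379, -0.079, -0.015, 60], [-0.0, 0.0, 0.189, -0.384, -0.042, -0.015, 60], [-0.0, 0.0, 0.189, -0.387, -0.006, -0.015, 60], [-0.0, 0.0, 0.189, -0.386, 0.03, -0.015, 60]]
[[-0.0, 0.0, 0.189, -0.381, 0.067, -0.015, 60], [-0.0, 0.0, 0.189, -0.373, 0.102, -0.015, 60], [-0.0, 0.0, 0.189, -0.362, 0.137, -0.015, 60]]
```

>>> play_rows([
  [[0,0,0.19,-0.28,-0.27,-0.015,60],[0,0,0.19,-0.3,-0.24,-0.015,60],[0,0,0.19,-0.32,-0.21,-0.015,60],[0,0,0.19,-0.34,-0.18,-0.015,60],[0,0,0.19,-0.36,-0.15,-0.015,60]],
])

```text
time: 0.52
tool_pos: [0.3436, 0.4377, 0.2381]
tcp_rot: [-1.355, -2.834, 0.002]
wrist_force: [1.0, -0.3, -0.7]
width: 0.706
grip_force: 0.0
```

>>> play_rows([
  [[0,0,0.19,-0.37,-0.11,-0.015,60],[0,0,0.19,-0.38,-0.08,-0.015,60],[0,0,0.19,-0.38,-0.04,-0.015,60],[0,0,0.19,-0.39,0,-0.015,60],[0,0,0.19,-0.39,0.03,-0.015,60]],
])

```text
time: 0.93
tool_pos: [0.417, 0.2583, 0.246]
tcp_rot: [-1.984, -2.436, 0.001]
wrist_force: [1.9, -0.2, -0.7]
width: 0.698
grip_force: 0.0
```

>>> play_rows([
  [[0,0,0.19,-0.38,0.07,-0.015,60],[0,0,0.19,-0.37,0.1,-0.015,60],[0,0,0.19,-0.36,0.14,-0.015,60],[0,0,0,0,0,0,60],[0,0,0,0,0,0,60]],
])

```text
time: 1.35
tool_pos: [0.4608, 0.1512, 0.2505]
tcp_rot: [-2.309, -2.129, 0.001]
wrist_force: [-0.0, -0.0, -0.5]
width: 0.704
grip_force: 0.0
```

Run:
```python
from h import *
show(); c=snap('wrist','w1'); show(); print((-c['R'].T@c['t']).round(3),c['K'][0,0])
```

```text
t 1.35 p [0.4608 0.1512 0.2505] psi -4.64 z [-0.  0. -1.] F [-0.01 -0.02 -0.46] M [-0.    0.02 -0.04] w 0.704 g 0.0 q6 0.35
t 1.4 p [0.4603 0.1524 0.2504] psi -4.51 z [-0.001  0.    -1.   ] F [-0.09  0.01  0.01] M [0.05 0.01 0.01] w 0.705 g 0.0 q6 0.35
[0.467 0.229 0.393] 303.5481535364197
```

View pics/w1.png

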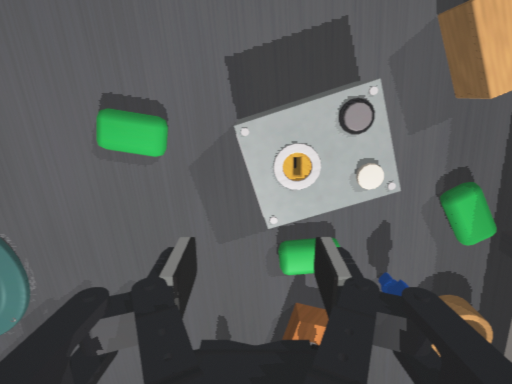

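The wrist view shows the switch at about (297,166), with its dark slot nearly vertical in the image.

```bash
python3 - <<'E'
from h import *
c=pickle.load(open('w1.pkl','rb'));K=c['K'];img=c['image'].astype(int)
C=-c['R'].T@c['t']
def toplane(u,v,z):
    d=np.stack([(u-K[0,2])/K[0,0],(v-K[1,2])/K[1,1],np.ones_like(u,float)],-1)@c['R']
    return (C+d*((z-C[2])/d[:,2])[:,None])
def mom(m,z,l):
    v,u=np.nonzero(m); X=toplane(u,v,z)[:,:2]; w,V=np.linalg.eigh(np.cov(X.T)); r=cv2.minAreaRect((X*1000).astype(np.float32))
    a=np.degrees(np.arctan2(*V[::-1,1]))%180
    print(l,len(u),'c',X.mean(0).round(4),'long heading',a.round(1),'len',np.sqrt(12*w).round(4),'rect',np.round(r[0],1),np.round(r[1],1),round(r[2],1))
win=np.zeros(img.shape[:2],bool);win[150:184,280:314]=1
dark=win&(img.max(2)<70); print(img[150:184:3,288:308:2].max(2))
mom(dark,.08,'slot')
br=win&(img[:,:,0]-img[:,:,2]>60); mom((br|dark),.08,'brass')
w2=np.zeros_like(win);w2[138:195,268:328]=1
mom(w2&(img.min(2)>205),.083,'rim')
P=cloud(c);Z=P[:,:,2]; m=np.zeros_like(win);m[75:232,230:405]=1
q=P[m&(abs(Z-.08)<.0035)]; r=cv2.minAreaRect((q[:,:2]*1000).astype(np.float32));print('box',r, np.median(q[:,2]))
E
python3 -c "
import cv2;i=cv2.imread('pics/w1.png')[135:200,265:330];cv2.imwrite('pics/w1c.png',cv2.resize(i,None,fx=8,fy=8,interpolation=2))"
```

```text
[[226 226 226 225 226 225 225 225 226 226]
 [225 233 238 229 228 226 224 219 233 228]
 [228 221 219 218 220 214 192 206 217 211]
 [227 227 200  58  71 105 136 215 227 225]
 [227 227 202  57  70 106 134 210 227 227]
 [223 225 201  57  70 106 137 212 224 223]
 [225 225 199  99  99 106 136 216 226 224]
 [228 225 190 115 110 108 145 215 227 228]
 [226 226 197 136 120 119 147 210 224 223]
 [207 226 220 220 218 220 216 221 190 147]
 [222 211 165 152 143 146 152 181 217 224]
 [226 226 226 226 226 226 226 225 226 227]]
slot 21 c [0.5023 0.1567] long heading 86.4 len [0.0022 0.0109] rect [502.7 156.5] [9.7 2.1] 87.5
brass 612 c [0.5044 0.1523] long heading 10.2 len [0.0262 0.0271] rect [504.6 151.8] [29.2 29.8] 85.3
rim 903 c [0.5044 0.1527] long heading 82.1 len [0.0498 0.0511] rect [504.8 152.2] [48.4 47.2] 86.4
box ((528.3983764648438, 158.11087036132812), (150.57337951660156, 120.40339660644531), 12.885530471801758) 0.08023999662325411
```

View pics/w1c.png

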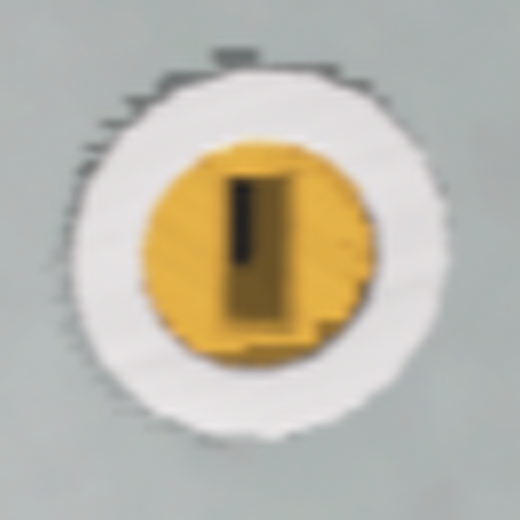

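Run:
```python
from h import *
c=pickle.load(open('w1.pkl','rb'));K=c['K'];C=-c['R'].T@c['t']
r=cv2.resize(c['image'][150:184,280:314,0],None,fx=8,fy=8,interpolation=cv2.INTER_LINEAR)
m=(r<165).astype(np.uint8); n,l,s,cen=cv2.connectedComponentsWithStats(m)
k=min(range(1,n),key=lambda i:np.hypot(*(cen[i]-[138,128]))); v,u=np.nonzero(l==k); print(s[k])
u=(u+.5)/8-.5+280; v=(v+.5)/8-.5+150
d=np.stack([(u-K[0,2])/K[0,0],(v-K[1,2])/K[1,1],np.ones_like(u)],-1)@c['R']
X=(C+d*((.08-C[2])/d[:,2])[:,None])[:,:2]
w,V=np.linalg.eigh(np.cov(X.T)); print(X.mean(0),np.degrees(np.arctan2(*V[::-1,1]))%180,np.sqrt(12*w)); print(cv2.minAreaRect((X*1000).astype(np.float32)))
show(); plan([.515,-.06,.2],-20,50)
```

```text
[ 104   56   67  150 9487]
[0.50433409 0.15290749] 88.149834356459 [0.00846863 0.01981071]
((504.32098388671875, 152.6360626220703), (20.373563766479492, 8.688651084899902), 87.43025207519531)
t 1.4 p [0.4603 0.1524 0.2504] psi -4.51 z [-0.001  0.    -1.   ] F [-0.09  0.01  0.01] M [0.05 0.01 0.01] w 0.705 g 0.0 q6 0.35
[[-0.0, -0.0, 0.09, -0.346, 0.119, 0.084, 50], [-0.0, -0.0, 0.09, -0.34, 0.134, 0.084, 50], [-0.0, -0.0, 0.09, -0.334, 0.149, 0.084, 50], [-0.0, -0.0, 0.09, -0.327, 0.164, 0.084, 50], [-0.0, -0.0, 0.09, -0.319, 0.179, 0.084, 50]]
[[-0.0, -0.0, 0.09, -0.311, 0.193, 0.084, 50]]
```

```bash
python3 -c "
from h import *
plan([.518,-.132,.19],-20,60)"
```

```text
[[-0.0, -0.0, 0.068, -0.349, 0.1, 0.075, 60], [-0.0, -0.0, 0.068, -0.345, 0.112, 0.075, 60], [-0.0, -0.0, 0.068, -0.341, 0.123, 0.075, 60], [-0.0, -0.0, 0.068, -0.337, 0.135, 0.075, 60], [-0.0, -0.0, 0.068, -0.332, 0.146, 0.075, 60]]
[[-0.0, -0.0, 0.068, -0.327, 0.157, 0.075, 60], [-0.0, -0.0, 0.068, -0.321, 0.168, 0.075, 60], [-0.0, -0.0, 0.068, -0.315, 0.179, 0.075, 60]]
```

>>> play_rows([
  [[0,0,0.068,-0.35,0.1,0.075,60],[0,0,0.068,-0.345,0.11,0.075,60],[0,0,0.068,-0.34,0.12,0.075,60],[0,0,0.068,-0.335,0.135,0.075,60],[0,0,0.068,-0.33,0.145,0.075,60]],
])

```text
time: 1.82
tool_pos: [0.4962, -0.0236, 0.2128]
tcp_rot: [-2.475, -1.934, -0.0]
wrist_force: [1.5, 0.3, 0.7]
width: 0.705
grip_force: 0.0
```

>>> play_rows([
  [[0,0,0.068,-0.325,0.155,0.075,60],[0,0,0.068,-0.32,0.17,0.075,60],[0,0,0.068,-0.315,0.18,0.075,60],[0,0,0,0,0,0,60],[0,0,0,0,0,0,60]],
])

```text
time: 2.23
tool_pos: [0.5181, -0.1302, 0.1896]
tcp_rot: [-2.572, -1.8, 0.002]
wrist_force: [0.4, 0.6, 0.4]
width: 0.699
grip_force: 0.0
```

Run:
```python
from h import *
c=snap('wrist','w2'); show(); print((-c['R'].T@c['t']).round(3))
```

```text
t 2.28 p [ 0.5181 -0.1292  0.1901] psi -19.94 z [-0.002  0.001 -1.   ] F [-0.57  0.99 -0.69] M [-0.03  0.02  0.03] w 0.705 g 0.0 q6 0.06
[ 0.544 -0.057  0.333]
```

View pics/w2.png

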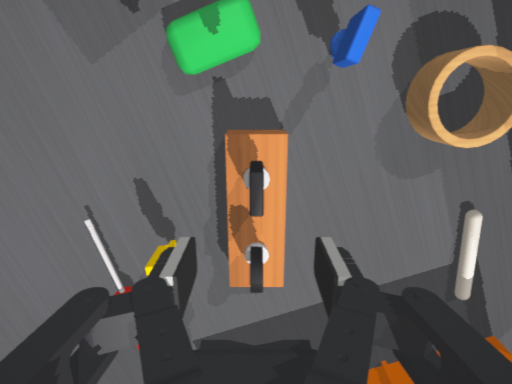

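The wrist view shows the rectangular-bow key at about (257,188), centred laterally between the fingers, with the round key below it at (256,270).

Run:
```python
from h import *
c=pickle.load(open('w2.pkl','rb'));P=cloud(c);Z=P[:,:,2];img=c['image'].astype(int)
dark=img.max(2)<70
def rr(m,l):
    q=P[m]; r=cv2.minAreaRect((q[:,:2]*1000).astype(np.float32)); print(l,len(q),np.round(r[0],1),np.round(r[1],1),round(r[2],1),np.percentile(q[:,2],[2,50,98]).round(4))
w=np.zeros_like(dark);w[155:220,245:270]=1
rr(w&dark&(Z>.089)&(Z<.1),'A top'); rr(w&dark&(Z>.05)&(Z<.1),'A all')
w2=np.zeros_like(dark);w2[240:296,245:270]=1; rr(w2&dark&(Z>.05)&(Z<.1),'B all')
m=np.zeros_like(dark);m[125:290,220:295]=1
rr(m&(abs(Z-.04)<.004),'keeper')
show(); plan([.5183,-.1315,.055],-20,60)
```

```text
A top 438 [ 517.5 -130.5] [37.8  9.8] 69.7 [0.0913 0.0941 0.0955]
A all 541 [ 517.8 -130.5] [38.  10.6] 70.2 [0.0599 0.0939 0.0955]
B all 470 [ 489.6 -207.3] [37.7  9.7] 70.0 [0.0688 0.0896 0.0945]
keeper 7209 [ 502.4 -171. ] [170.   60.1] 70.0 [0.0389 0.0403 0.0417]
t 2.28 p [ 0.5181 -0.1292  0.1901] psi -19.94 z [-0.002  0.001 -1.   ] F [-0.57  0.99 -0.69] M [-0.03  0.02  0.03] w 0.705 g 0.0 q6 0.06
[[-0.001, -0.0, 0.001, -0.005, 0.003, 0.338, 60], [-0.001, -0.0, 0.001, -0.005, 0.003, 0.338, 60], [-0.001, -0.0, 0.001, -0.005, 0.003, 0.338, 60], [-0.001, -0.0, 0.001, -0.005, 0.003, 0.338, 60]]
```

>>> play_rows([
  [[0,0,0,-0.005,0,0.35,60],[0,0,0,-0.005,0,0.35,60],[0,0,0,-0.005,0,0.35,60],[0,0,0,0,0,0.3,60],[0,0,0,0,0,0,60]],
])

```text
time: 2.7
tool_pos: [0.5122, -0.1277, 0.0496]
tcp_rot: [-2.562, -1.801, 0.011]
wrist_force: [-1.5, 0.9, -1.1]
width: 0.704
grip_force: 0.0
```

>>> play_rows([
  [[0,0,0,0,0,0,30],[0,0,0,0,0,0,20],[0,0,0,0,0,0,10],[0,0,0,0,0,0,0],[0,0,0,0,0,0,0]],
], newtons=40)

```text
time: 3.12
tool_pos: [0.5195, -0.1319, 0.0586]
tcp_rot: [2.571, 1.801, 0.004]
wrist_force: [-2.1, 1.8, 6.3]
width: 0.139
grip_force: 43.4
```

>>> play_rows([
  [[0,0,0,0,0,0,0],[0,0,0,0,0,0,0],[0,0,0,0,0,0,0],[0,0,0,0,0,0,0]],
], newtons=80)

```text
time: 3.45
tool_pos: [0.5195, -0.1319, 0.0586]
tcp_rot: [2.572, 1.8, 0.005]
wrist_force: [-1.9, 3.4, 7.5]
width: 0.127
grip_force: 78.7
```

Run:
```python
from h import *
show()
```

```text
t 3.45 p [ 0.5195 -0.1319  0.0586] psi -20.02 z [ 0.004 -0.    -1.   ] F [-1.92  3.39  7.53] M [0.5  0.3  0.04] w 0.127 g 78.70190978050232 q6 0.05
```

>>> play_rows([
  [[0,0,0,0,0,-0.1,0],[0,0,0,0,0,-0.15,0],[0,0,0,0,0,-0.15,0],[0,0,0,0,0,-0.2,0],[0,0,0,0,0,0,0]],
])

```text
time: 3.87
tool_pos: [0.5212, -0.1331, 0.1212]
tcp_rot: [2.568, 1.798, 0.009]
wrist_force: [1.1, 0.2, -0.2]
width: 0.129
grip_force: 78.3
```

>>> play_rows([
  [[0,0,0,0,0,-0.2,0],[0,0,0,0,0,-0.3,0],[0,0,0,0,0,-0.1,0],[0,0,0,0,0,0,0],[0,0,0,0,0,0,0]],
])

```text
time: 4.28
tool_pos: [0.5181, -0.1321, 0.176]
tcp_rot: [2.572, 1.801, 0.002]
wrist_force: [0.9, -0.5, -1.2]
width: 0.126
grip_force: 78.3
```

Run:
```python
from h import *
c=snap('side','s1'); t=snap('top','t1'); w=snap('wrist','w3'); show(); plan([.5043,.1528,.18],-2,0)
a=[cv2.imread(f'pics/{k}.png') for k in('s1','w3')]
cv2.imwrite('pics/both.png',np.hstack([cv2.resize(a[0][60:260,230:400],(400,470)),cv2.resize(a[1][120:384,130:390],(400,470))]))
```

```text
t 4.43 p [ 0.5164 -0.1315  0.1737] psi -20.0 z [-0.003  0.001 -1.   ] F [ 0.13  0.56 -0.72] M [-0.04  0.01  0.04] w 0.128 g 78.28977942466736 q6 0.05
[[-0.001, -0.0, -0.079, 0.329, -0.136, -0.008, 0], [-0.001, -0.0, -0.079, 0.334, -0.123, -0.008, 0], [-0.001, -0.0, -0.079, 0.338, -0.109, -0.008, 0], [-0.001, -0.0, -0.079, 0.343, -0.096, -0.008, 0], [-0.001, -0.0, -0.079, 0.346, -0.082, -0.008, 0]]
[[-0.001, -0.0, -0.079, 0.349, -0.069, -0.008, 0], [-0.001, -0.0, -0.079, 0.351, -0.055, -0.008, 0], [-0.001, -0.0, -0.079, 0.353, -0.041, -0.008, 0]]
```

View pics/both.png

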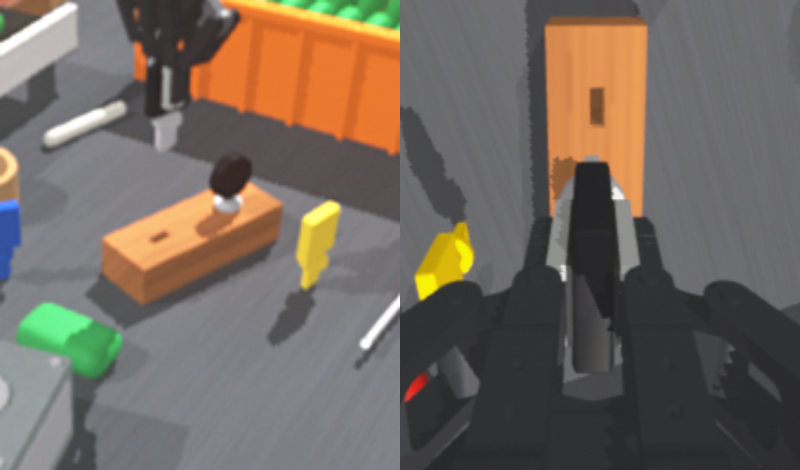

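The key is in the gripper with its blade clear (left panel at about (165,130)). The round key still stands in its slot. I'll move it over the switch.

>>> play_rows([
  [[0,0,-0.079,0.33,-0.135,0,0],[0,0,-0.079,0.335,-0.125,0,0],[0,0,-0.079,0.34,-0.11,0,0],[0,0,-0.079,0.345,-0.095,0,0],[0,0,-0.079,0.345,-0.08,0,0]],
])

```text
time: 4.85
tool_pos: [0.509, 0.0477, 0.1739]
tcp_rot: [-2.38, -2.047, 0.004]
wrist_force: [1.0, 0.8, -1.4]
width: 0.129
grip_force: 78.3
```

>>> play_rows([
  [[0,0,-0.079,0.35,-0.07,0,0],[0,0,-0.079,0.35,-0.055,0,0],[0,0,-0.079,0.35,-0.04,0,0],[0,0,0,0,0,0,0],[0,0,0,0,0,0,0]],
])

```text
time: 5.27
tool_pos: [0.5045, 0.1541, 0.174]
tcp_rot: [-2.253, -2.188, 0.004]
wrist_force: [-0.2, -0.2, -1.1]
width: 0.128
grip_force: 78.3
```

>>> play_rows([
  [[0,0,0,0,0,0,0],[0,0,0,0,0,0,0]],
])

```text
time: 5.43
tool_pos: [0.5052, 0.1515, 0.1747]
tcp_rot: [-2.259, -2.183, 0.003]
wrist_force: [-0.5, -0.6, -0.2]
width: 0.126
grip_force: 78.3
```

Run:
```python
from h import *
show(); c=snap('side','s2'); w=snap('wrist','w4'); show()
P=cloud(c); img=c['image'].astype(int)
# bright steel blade points near TCP
s=bot.read_state(); D=np.linalg.norm(P[:,:,:2]-s['tool_pos'][:2],axis=2)
m=(D<.03)&(P[:,:,2]>.11)&(P[:,:,2]<.22)
v,u=np.nonzero(m); print(u.min(),u.max(),v.min(),v.max())
a=cv2.imread('pics/s2.png')[120:270,150:290]; cv2.imwrite('pics/s2c.png',np.hstack([cv2.resize(a,(560,600),interpolation=2)]))
pickle.dump(c,open('s2.pkl','wb'))
```

```text
t 5.43 p [0.5052 0.1515 0.1747] psi -1.95 z [-0.002 -0.001 -1.   ] F [-0.46 -0.62 -0.19] M [-0.02 -0.05  0.03] w 0.126 g 78.31984519958496 q6 0.28
t 5.53 p [0.5056 0.1513 0.1753] psi -2.0 z [-0.001 -0.    -1.   ] F [ 0.09 -0.06 -0.74] M [0.01 0.02 0.01] w 0.132 g 78.31990242004395 q6 0.28
194 225 154 206
```

View pics/s2c.png

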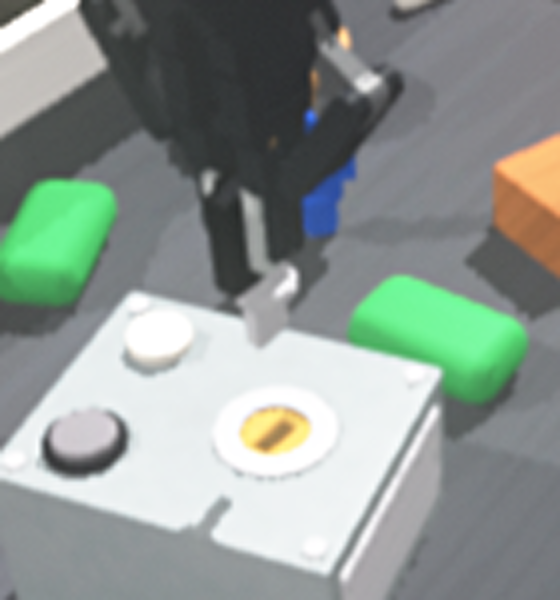

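The side view shows the blade tip at crop (262,345) and the slot at crop (273,432). I'll compare both in this one camera.

Run:
```python
from h import *
c=pickle.load(open('s2.pkl','rb'));K=c['K'];C=-c['R'].T@c['t']
def proj(X): x=np.atleast_2d(X)@c['R'].T+c['t']; return (x[:,:2]/x[:,2:])@np.diag([K[0,0],K[1,1]])+K[:2,2]
def back(u,v,z): d=np.array([(u-K[0,2])/K[0,0],(v-K[1,2])/K[1,1],1])@c['R']; return C+d*(z-C[2])/d[2]
r=cv2.resize(c['image'][215:240,200:235,0],None,fx=8,fy=8); m=((r<150)).astype(np.uint8)
n,l,s,cen=cv2.connectedComponentsWithStats(m); 
for k in range(1,n):
    if s[k,4]>200: u,v=(cen[k]+.5)/8-.5+[200,215]; print('slot cand',u,v,s[k,4],back(u,v,.08).round(4))
print('slot exp px',proj([.5043,.1528,.08]))
p=np.array([.5053,.1514]); h=np.radians(-2); X=np.array([-np.sin(h),np.cos(h)]);Y=np.array([np.cos(h),np.sin(h)]); zt=.1750-.0446
def k(x,y,z): return np.r_[p+Y*x+X*y,zt+z]
pts=np.array([k(a,b,zz) for zz,hw,ht in((0,7,1.5),(.004,9,3),(.022,9,3)) for a in(-ht/1e3,ht/1e3) for b in(-hw/1e3,hw/1e3)])
print(proj(pts).round(1).tolist())
a=cv2.resize(c['image'][180:240,185:245,::-1],None,fx=10,fy=10,interpolation=cv2.INTER_CUBIC)
for q in proj(pts): cv2.circle(a,tuple(int(t) for t in ((q-[185,180]+.5)*10)),3,(0,0,255),-1)
cv2.imwrite('pics/ov.png',a)
```

```text
slot exp px [[217.34485978 229.27890379]]
[[218.6, 203.3], [212.7, 208.2], [217.1, 202.6], [211.3, 207.5], [220.0, 201.1], [212.4, 207.4], [217.0, 199.6], [209.5, 205.9], [219.1, 192.2], [211.4, 198.5], [216.2, 190.8], [208.4, 197.0]]
```

View pics/ov.png

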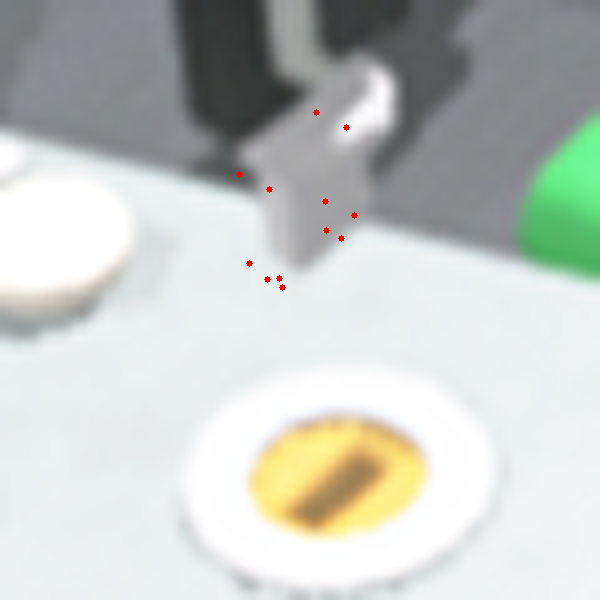

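Run:
```python
from h import *
c=pickle.load(open('w4.pkl','rb'));P=cloud(c);img=c['image'].astype(int)
s=bot.read_state(); R=Ro.from_rotvec(s['tcp_rot']).as_matrix()
p=np.array([.5054,.1514,.1750]); T=(P-p)@R
dark=img.max(2)<80
m=dark&(abs(T[:,:,1])<.004)&(T[:,:,2]>-.04)&(T[:,:,2]<.01)&(abs(T[:,:,0])<.03)
q=T[m]; print(len(q))
for a in np.arange(-.04,.01,.004):
    k=q[(q[:,2]>=a)&(q[:,2]<a+.004)]
    if len(k)>3: print(round(a,3),len(k),'x pct',np.percentile(k[:,0],[2,50,98]).round(4),'y',np.median(k[:,1]).round(4))
print('top z',np.percentile(q[:,2],[1,5,10]).round(4))
# slot seen now?
m2=(abs(T[:,:,2]-.0446)<.03)&(np.hypot(T[:,:,0],T[:,:,1])<.025)&(img.min(2)>90)
q=T[m2]; print('steel',len(q), np.percentile(q,[2,50,98],axis=0).round(4).tolist() if len(q) else '')
```

```text
2073
-0.04 307 x pct [-0.0174  0.0027  0.0184] y -0.0004
-0.036 1170 x pct [-0.0191  0.0041  0.0194] y -0.0004
-0.032 86 x pct [0.0187 0.0193 0.02  ] y -0.0
-0.028 78 x pct [0.0188 0.0193 0.0199] y -0.0004
-0.024 76 x pct [0.0188 0.0193 0.0198] y 0.0004
-0.02 70 x pct [0.0187 0.0193 0.0198] y -0.0004
-0.016 61 x pct [0.0189 0.0193 0.0197] y 0.0
-0.012 54 x pct [0.0187 0.0192 0.0199] y -0.0002
-0.008 56 x pct [0.0189 0.0194 0.0198] y -0.0002
-0.004 48 x pct [0.0188 0.0193 0.0198] y 0.0001
-0.0 49 x pct [0.0189 0.0193 0.0197] y -0.0005
0.004 18 x pct [0.0189 0.0194 0.0196] y 0.0003
top z [-0.0366 -0.0364 -0.0361]
steel 71 [[0.0042, -0.0125, 0.0148], [0.0084, -0.0012, 0.0183], [0.0101, 0.0101, 0.0406]]
```

The bow's edge face shows no tilt: the key is straight, 0.7 mm towards tool -x, with the TCP at key z of about 43.8 mm. I'll correct and descend to just above the slot.

>>> play_rows([
  [[0,0,0,0.026,-0.012,0.15,0],[0,0,0,0,0,0.15,0],[0,0,0,0,0,0.14,0],[0,0,0,0,0,0,0],[0,0,0,0,0,0,0]],
])

```text
time: 5.95
tool_pos: [0.5039, 0.1541, 0.131]
tcp_rot: [-2.259, -2.182, 0.003]
wrist_force: [1.0, 0.2, -0.1]
width: 0.129
grip_force: 78.3
```

>>> play_rows([
  [[0,0,0,0,0,0,0],[0,0,0,0,0,0,0],[0,0,0,0,0,0,0]],
])

```text
time: 6.2
tool_pos: [0.5056, 0.1552, 0.133]
tcp_rot: [2.257, 2.183, 0.003]
wrist_force: [0.5, 1.3, -0.2]
width: 0.126
grip_force: 78.3
```

Run:
```python
from h import *
show(); c=snap('side','s3'); w=snap('wrist','w5'); show()
P=cloud(w);img=w['image'].astype(int)
v,u=np.nonzero((abs(P[:,:,2]-.083)<.004)&(np.hypot(P[:,:,0]-.5043,P[:,:,1]-.1528)<.035)&(img.min(2)>190)); q=P[v,u]; print('rim in wrist',len(q), q[:,:2].min(0) if len(q) else '', q[:,:2].max(0) if len(q) else '')
a=cv2.resize(c['image'][180:240,185:245,::-1],None,fx=10,fy=10,interpolation=cv2.INTER_CUBIC); cv2.imwrite('pics/s3c.png',a)
```

```text
t 6.2 p [0.5056 0.1552 0.133 ] psi -1.91 z [ 0.002  0.001 -1.   ] F [ 0.52  1.31 -0.16] M [ 0.02 -0.07  0.07] w 0.126 g 78.31079363822937 q6 0.28
t 6.3 p [0.5053 0.1553 0.1327] psi -1.89 z [ 0.002  0.    -1.   ] F [-0.14  0.31 -0.81] M [-0.04  0.07  0.03] w 0.13 g 78.31085443496704 q6 0.28
rim in wrist 1291 [0.48015882 0.13493169] [0.52921781 0.17553382]
```

View pics/s3c.png

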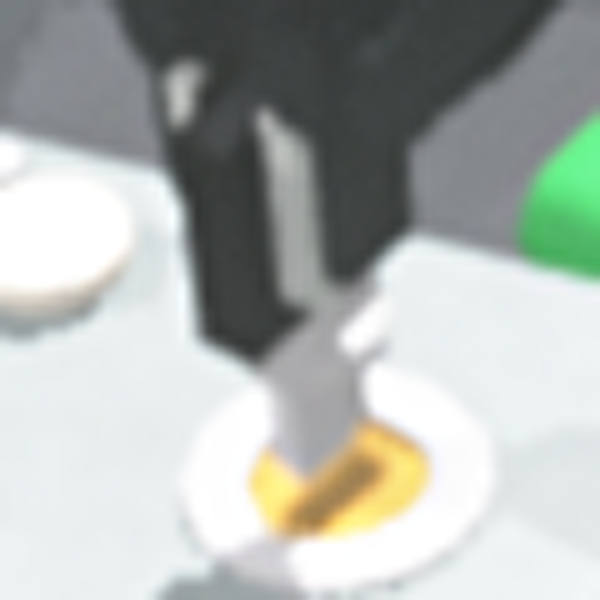

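Run:
```python
from h import *
from scipy.optimize import least_squares
for tag,p in (('w1',None),('w5',np.array([.5054,.1552,.1328]))):
    c=pickle.load(open(tag+'.pkl','rb'));P=cloud(c);img=c['image'].astype(int);K=c['K'];C=-c['R'].T@c['t']
    g=img.min(2)>205
    g&=np.hypot(P[:,:,0]-.5043,P[:,:,1]-.1528)<.03
    v,u=np.nonzero(g); d=np.stack([(u-K[0,2])/K[0,0],(v-K[1,2])/K[1,1],np.ones(len(u))],-1)@c['R']
    X=(C+d*((.083-C[2])/d[:,2])[:,None])[:,:2]
    # outermost point per angular bin
    ang=np.arctan2(X[:,1]-.1528,X[:,0]-.5043); r=np.hypot(X[:,0]-.5043,X[:,1]-.1528)
    E=np.array([X[i] for b in np.arange(np.radians(5),np.radians(175),.08) for k in [np.nonzero((ang>=b)&(ang<b+.08))[0]] if len(k) for i in [k[np.argmax(r[k])]]])
    f=least_squares(lambda o:np.hypot(*(E-o[:2]).T)-o[2],[.5043,.1528,.025],loss='soft_l1',f_scale=.0005); f2=least_squares(lambda o:np.hypot(*(E-o).T)-.0247,[.5043,.1528],loss='soft_l1',f_scale=.0005)
    print(tag,len(E),f.x.round(4),f2.x.round(4))
    if p is not None:
        R=Ro.from_rotvec(bot.read_state()['tcp_rot']).as_matrix(); T=(P-p)@R; q=T[(img.max(2)<80)&(abs(T[:,:,1])<.007)&(abs(T[:,:,0]-.02)<.004)&(T[:,:,2]>-.03)&(T[:,:,2]<.005)]
        print('bow side x',np.median(q[:,0]),'y',np.percentile(q[:,1],[2,50,98]).round(4)); 
        w=P[(img.max(2)<80)&(abs(T[:,:,1])<.007)&(abs(T[:,:,0]-.02)<.004)&(T[:,:,2]>-.03)&(T[:,:,2]<.005)]; print('world face',np.median(w,0).round(4))
        q=T[(img.max(2)<80)&(T[:,:,2]<-.034)&(T[:,:,2]>-.039)&(abs(T[:,:,1])<.01)&(abs(T[:,:,0])<.024)]; print('top face',np.percentile(q,[1,50,99],axis=0).round(4).tolist())
```

```text
w1 38 [0.5043 0.153  0.0233] [0.5044 0.1513]
w5 33 [0.5044 0.1522 0.0239] [0.5045 0.151 ]
bow side x 0.019398205418278743 y [-0.0063 -0.0009  0.0049]
world face [0.5051 0.1746 0.1486]
top face [[-0.0183, -0.0077, -0.0383], [0.0025, -0.0009, -0.0357], [0.0194, 0.0064, -0.0342]]
```

>>> play_rows([
  [[0,0,0,-0.017,-0.003,0,0],[0,0,0,0,0,0.04,0],[0,0,0,0,0,0.04,0],[0,0,0,0,0,0.04,0],[0,0,0,0,0,0,0]],
])

```text
time: 6.72
tool_pos: [0.5043, 0.1534, 0.1188]
tcp_rot: [2.258, 2.184, -0.0]
wrist_force: [1.6, 0.3, -1.7]
width: 0.129
grip_force: 78.2
```

>>> play_rows([
  [[0,0,0,0,0,0.03,0],[0,0,0,0,0,0.03,0],[0,0,0,0,0,0,0]],
])

```text
time: 6.97
tool_pos: [0.5044, 0.1535, 0.1132]
tcp_rot: [2.258, 2.184, 0.0]
wrist_force: [0.9, -0.5, -1.2]
width: 0.132
grip_force: 78.3
```

```bash
python3 -c "
from h import *
show()"
```

```text
t 6.97 p [0.5044 0.1535 0.1132] psi -1.89 z [ 0. -0. -1.] F [ 0.95 -0.46 -1.2 ] M [-0.01 -0.36 -0.05] w 0.132 g 78.27679753303528 q6 0.28
```

The blade is about 10 mm into the slot and there's no resistance, so I'll continue.

>>> play_rows([
  [[0,0,0,0,0,0.04,0],[0,0,0,0,0,0.04,0],[0,0,0,0,0,0.04,0],[0,0,0,0,0,0.02,0],[0,0,0,0,0,0,0]],
])

```text
time: 7.38
tool_pos: [0.5044, 0.1535, 0.0992]
tcp_rot: [2.258, 2.184, -0.0]
wrist_force: [2.0, -0.2, -2.4]
width: 0.13
grip_force: 78.4
```

>>> play_rows([
  [[0,0,0,0,0,0.01,0],[0,0,0,0,0,0.01,0],[0,0,0,0,0,0,0]],
])

```text
time: 7.63
tool_pos: [0.5045, 0.1535, 0.0987]
tcp_rot: [2.258, 2.184, 0.0]
wrist_force: [-0.7, -1.2, 3.3]
width: 0.129
grip_force: 79.1
```

>>> play_rows([
  [[0,0,0,0,0,0.01,0],[0,0,0,0,0,0.01,0],[0,0,0,0,0,0,0],[0,0,0,0,0,0,0]],
])

```text
time: 7.97
tool_pos: [0.5045, 0.1536, 0.0985]
tcp_rot: [2.258, 2.184, 0.0]
wrist_force: [-5.4, -1.1, 16.1]
width: 0.134
grip_force: 81.0
```

```bash
python3 -c "
from h import *
show()"
```

```text
t 7.97 p [0.5045 0.1536 0.0985] psi -1.88 z [ 0. -0. -1.] F [-5.44 -1.11 16.05] M [-0.45  0.95  0.  ] w 0.134 g 80.96444606781006 q6 0.28
```

The key is seated: 16 N of support with the TCP stopped at 0.0985. Now the clockwise turn, which is positive about tool z.

>>> play_rows([
  [[0,0,0.14,0,0,-0.01,0],[0,0,0.14,0,0,0,0],[0,0,0.14,0,0,0,0],[0,0,0.14,0,0,0,0],[0,0,0.14,0,0,0,0]],
])

```text
time: 8.38
tool_pos: [0.5058, 0.1537, 0.0986]
tcp_rot: [2.605, 1.753, 0.005]
wrist_force: [0.3, -1.1, 5.9]
width: 0.13
grip_force: 79.4
```

```bash
python3 -c "
from h import *
show()"
```

```text
t 8.38 p [0.5058 0.1537 0.0986] psi -22.12 z [ 0.003  0.    -1.   ] F [ 0.32 -1.1   5.93] M [-0.25 -0.23  0.05] w 0.13 g 79.4257664680481 q6 0.63
```

>>> play_rows([
  [[0,0,0.14,0,0,0,0],[0,0,0.14,0,0,0,0],[0,0,0.14,0,0,0,0],[0,0,0.14,0,0,0,0],[0,0,0.14,0,0,0,0]],
])

```text
time: 8.8
tool_pos: [0.5064, 0.1533, 0.0986]
tcp_rot: [2.87, 1.273, 0.006]
wrist_force: [2.6, -3.3, 5.2]
width: 0.128
grip_force: 79.2
```

>>> play_rows([
  [[0,0,0.14,0,0,0,0],[0,0,0.14,0,0,0,0],[0,0,0.14,0,0,0,0],[0,0,0.14,0,0,0,0],[0,0,0,0,0,0,0]],
])

```text
time: 9.22
tool_pos: [0.5066, 0.1529, 0.0986]
tcp_rot: [3.019, 0.861, 0.007]
wrist_force: [2.1, -3.6, 4.6]
width: 0.126
grip_force: 79.2
```

```bash
python3 -c "
from h import *
show()"
```

```text
t 9.22 p [0.5066 0.1529 0.0986] psi -58.17 z [ 0.005 -0.001 -1.   ] F [ 2.08 -3.6   4.62] M [-0.73 -0.6  -0.01] w 0.126 g 79.22873497009277 q6 1.26
```

>>> play_rows([
  [[0,0,0.1,0,0,0,0],[0,0,0.1,0,0,0,0],[0,0,0.1,0,0,0,0],[0,0,0,0,0,0,0]],
])

```text
time: 9.55
tool_pos: [0.5067, 0.1526, 0.0986]
tcp_rot: [3.074, 0.634, 0.007]
wrist_force: [3.2, -4.1, 5.4]
width: 0.131
grip_force: 79.2
```

```bash
python3 -c "
from h import *
show()"
```

```text
t 9.55 p [0.5067 0.1526 0.0986] psi -66.7 z [ 0.005 -0.002 -1.   ] F [ 3.19 -4.1   5.41] M [-0.91 -0.62  0.09] w 0.131 g 79.1984224319458 q6 1.41
```

>>> play_rows([
  [[0,0,0.08,0,0,0,0],[0,0,0.08,0,0,0,0],[0,0,0,0,0,0,0]],
])

```text
time: 9.8
tool_pos: [0.5068, 0.1525, 0.0986]
tcp_rot: [3.097, 0.511, 0.007]
wrist_force: [4.0, -4.8, 5.3]
width: 0.128
grip_force: 79.2
```

```bash
python3 -c "
from h import *
show()"
```

```text
t 9.8 p [0.5068 0.1525 0.0986] psi -71.26 z [ 0.005 -0.002 -1.   ] F [ 3.98 -4.82  5.34] M [-1.14 -0.64  0.04] w 0.128 g 79.20082926750183 q6 1.49
```

Torque hasn't built up yet, so I'll keep turning in small steps.

>>> play_rows([
  [[0,0,0.06,0,0,0,0],[0,0,0.06,0,0,0,0],[0,0,0,0,0,0,0]],
])

```text
time: 10.05
tool_pos: [0.5067, 0.1523, 0.0986]
tcp_rot: [3.11, 0.42, 0.007]
wrist_force: [4.1, -5.1, 4.8]
width: 0.131
grip_force: 79.3
```

```bash
python3 -c "
from h import *
show()"
```

```text
t 10.05 p [0.5067 0.1523 0.0986] psi -74.61 z [ 0.005 -0.002 -1.   ] F [ 4.14 -5.12  4.8 ] M [-1.12 -0.61  0.33] w 0.131 g 79.26456570625305 q6 1.55
```

>>> play_rows([
  [[0,0,0.06,0,0,0,0],[0,0,0.06,0,0,0,0],[0,0,0,0,0,0,0]],
])

```text
time: 10.3
tool_pos: [0.5067, 0.1522, 0.0987]
tcp_rot: [3.121, 0.33, 0.007]
wrist_force: [3.1, -5.7, 5.6]
width: 0.13
grip_force: 80.4
```

```bash
python3 -c "
from h import *
show()"
```

```text
t 10.3 p [0.5067 0.1522 0.0987] psi -77.94 z [ 0.005 -0.003 -1.   ] F [ 3.11 -5.7   5.6 ] M [-1.12 -0.59  1.02] w 0.13 g 80.38297891616821 q6 1.61
```

Torque now rises steeply (0.33 → 1.02 N m), so the switch is at its stop. I'll ease off the wind-up, release and retreat straight up, then check.

>>> play_rows([
  [[0,0,-0.06,0,0,0,0],[0,0,-0.03,0,0,0,0],[0,0,0,0,0,0,0]],
], newtons=40)

```text
time: 10.55
tool_pos: [0.5067, 0.1522, 0.0986]
tcp_rot: [3.113, 0.401, 0.007]
wrist_force: [3.3, -5.5, 5.8]
width: 0.126
grip_force: 79.4
```

Run:
```python
from h import *
show(); c=snap('wrist','w6'); P=cloud(c); img=c['image'].astype(int); s=bot.read_state()
p=np.array(s['tool_pos']);R=Ro.from_rotvec(s['tcp_rot']).as_matrix();T=(P-p)@R
q=P[(img.max(2)<80)&(abs(T[:,:,2]+.036)<.003)&(np.hypot(T[:,:,0],T[:,:,1])<.024)]
print(len(q),cv2.minAreaRect((q[:,:2]*1000).astype(np.float32)),'bow top z',np.median(q[:,2]))
```

```text
t 10.55 p [0.5067 0.1522 0.0986] psi -75.34 z [ 0.005 -0.003 -1.   ] F [ 3.29 -5.51  5.84] M [-1.11 -0.57  0.5 ] w 0.126 g 79.43325161933899 q6 1.56
2717 ((506.0274963378906, 151.1783905029297), (40.98762130737305, 23.394075393676758), 27.32654571533203) bow top z 0.13429431859864097
```

>>> play_rows([
  [[0,0,0,0,0,0,30],[0,0,0,0,0,0,45],[0,0,0,0,0,0,45],[0,0,0,0,0,0,45],[0,0,0,0,0,0,45]],
])

```text
time: 11.02
tool_pos: [0.5036, 0.1536, 0.0963]
tcp_rot: [-3.116, -0.396, 0.002]
wrist_force: [-0.1, 0.7, -0.2]
width: 0.532
grip_force: 0.0
```

>>> play_rows([
  [[0,0,0,0,0,-0.15,45],[0,0,0,0,0,-0.3,45],[0,0,0,0,0,-0.3,45],[0,0,0,0,0,-0.3,45],[0,0,0,0,0,0,45]],
])

```text
time: 11.43
tool_pos: [0.5082, 0.1548, 0.2088]
tcp_rot: [-3.115, -0.396, -0.017]
wrist_force: [1.2, 0.1, 1.9]
width: 0.521
grip_force: 0.0
```

>>> play_rows([
  [[0,0,0,0,0,0,45],[0,0,0,0,0,0,45]],
])

```text
time: 11.6
tool_pos: [0.5038, 0.1535, 0.2012]
tcp_rot: [-3.117, -0.396, 0.001]
wrist_force: [-0.8, 0.1, -0.6]
width: 0.529
grip_force: 0.0
```

Run:
```python
from h import *
show(); c=snap('wrist','w7'); snap('side','s7'); P=cloud(c); img=c['image'].astype(int)
D=np.hypot(P[:,:,0]-.5045,P[:,:,1]-.1525)
q=P[(img.max(2)<80)&(P[:,:,2]>.128)&(P[:,:,2]<.142)&(D<.03)]
print(len(q),cv2.minAreaRect((q[:,:2]*1000).astype(np.float32)),'bow top z',np.percentile(q[:,2],[5,50,95]))
a=cv2.imread('pics/w7.png')[:,100:412];b=cv2.imread('pics/s7.png')[120:280,140:360]
cv2.imwrite('pics/end.png',np.hstack([cv2.resize(a,(400,492)),cv2.resize(b,(400,492))]))
```

```text
t 11.6 p [0.5038 0.1535 0.2012] psi -75.51 z [-0.001 -0.    -1.   ] F [-0.84  0.14 -0.58] M [-0.03  0.01  0.07] w 0.529 g 0.0 q6 1.57
766 ((505.6122741699219, 153.17208862304688), (39.54560089111328, 11.231481552124023), 18.99864959716797) bow top z [0.13263114 0.13416976 0.13523751]
```

View pics/end.png

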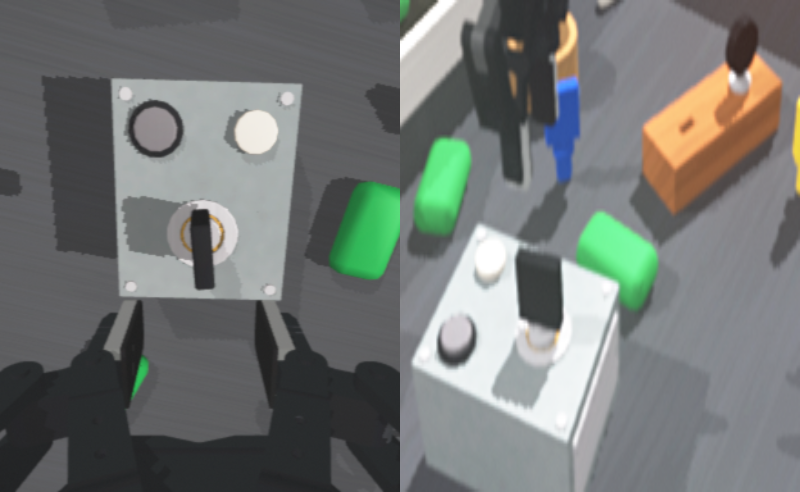

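The key stands upright in the switch, seated (bow top at 0.134, as expected). Its bow is at heading 19°, or 1.46 rad from the box's y axis; less the 0.1 rad of play, that is the 1.35 stop. The round key still stands in the keeper, so I'm handing in.

```bash
python3 -c "
from workcell import bot
print(bot.finish_job())"
```

```text
the job is handed in; nothing more can be done
None
```

The rectangular-bow key is fully home in the switch and turned clockwise to its stop, the round-bow key still stands in the keeper, and I handed the job in at about 11.6 s; the hand-in returned no verdict.

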